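Level the board platform and hold it level

ROBOT

A 6-joint arm with a two-finger parallel gripper is mounted at the origin on the work surface. World frame = base frame: x ahead of the robot, y to its left, z up, the work surface at z = 0. Lengths are in m, angles in rad, forces in N, time in s.
With the tool pointing down it reaches from about 0.275 to 0.825 m from the base axis. Payload 4.9 kg.
Tool frame: the origin (TCP) lies midway between the tips of the shut fingers; the grasp point (between the pads) lies 19 mm behind it (grip_point_offset is the distance from the TCP to the grasp point, in m); z points along the fingers, x is the direction in which the jaws open and shut, and the axes are right-handed (so a half turn about z gives the same grasp; the last joint's range is limited). The gripper opens to 85 mm and grips with 20 to 120 N. Pads are 22 mm wide; open, the fingers measure 114 mm over their backs; the gripper's body (76 mm by 85 mm) begins 54 mm behind the grasp point. The pads swing forward as they close: fully open they stand 13 mm farther back than shut.
Start: joints at [1.132, 0.326, -0.193, 1.052, 0, 1.437], TCP at [0.165, 0.525, 0.231] pointing down, gripper open.
Joint ranges: [-2.65, 2.65], [-0.97, 1.79], [-1.3, 1.35], [-1.93, 2.1], [-1.47, 1.37], [-3.14, 3.14]. Speed limits (rad/s): [2.57, 2.57, 3.14, 3.14, 3.14, 3.14].

INTERFACE

Orientations are given as a rotation vector (axis times angle).
In Python, from cell import * gives the robot as it stands. Calls block until the motion is done:
- movep(position, orientation): joint-space move of the TCP to a pose.
- move_l(position, velocity=0.15, rot=None, until_force=None): straight line of the TCP; rot=None keeps the orientation; velocity is the mean speed in m/s. With until_force (N) it stops when the force on the tool has changed by that much, and returns True; else False.
- set_joints(angles): joint-space move.
- let_go() and grab(newtons=None): open the fingers fully, or close them until they stop; newtons is the grip in N (None keeps the last).
- sleep(seconds).
- ik(position, orientation): joint angles nearest the present ones, or None.
- get_state(): the state.
- grab_frame(name): name is "scene" or "top" or "wrist"; returns a dict with "img" (400x640x3 uint8, red, green, blue), "fx", "fy", "cx", "cy" (pixels), "cam_to_world" (4x4, takes a point from camera to world coordinates); the wrist camera has in their place "T_tool_cam" (4x4, takes a point from camera to tool coordinates, whose origin is the TCP and whose axes are the tool frame's). Camera axes: x right, y down, z forward; pixel columns grow to the right and rows downward; lengths in m; the calibration is good to about 2 mm. A picture is of the moment at which its call begins: read the wrist's pose just before it. There is no depth.
A pose or a line that the arm cannot do raises MotionError and nothing moves.
- sign_off(): hands the job in, once; it reports no verdict.
Trained networks look in the newest picture that a camera, given by its name, has taken for a name from the list of things; names that differ only in an ending like _2 or _b are one class to them, and where a whole thing is asked for, a point or a joint stands for the part that bears it (a point fixed in the world has none). Each returns a list of dicts, best first, with "score" (0 to 1); they miss things now and then, are a little off and sometimes report something else, mostly with a low value. They report only what shows in the picture. A call takes as long as a camera call.
- spot_in(camera, name): "centre" ([column, row] in pixels, amid what is visible of it).
- silhouettes(camera, name): "mask" (400x640 bool, what is visible of it) and "centre" ([column, row] in pixels, amid what is visible of it).
- tip_of(camera, name): "centre" ([column, row] in pixels: a listed point, or the origin of a listed thing).
The state is a dict: "clock": time; "q": joint angles; "joint_velocities": joint speeds; "tau": joint torques, N m; "position": TCP position; "eef_rot": TCP orientation; "contact_force": force on the tool from outside, world axes, zero at the start; "wrist_torque": the same for the moment, N m; "finger_gap": opening from 0.0 (shut) to 1.0 (fully open).
Only numpy, scipy, OpenCV 4.12 (cv2) and the standard library are available. Lean on these libraries where they do the work, as an engineer would, in place of code of your own. Each camera call takes 0.05 s, during which the arm holds its last target. There are 200 camera calls.

TASK

Set the blue spirit level, vial up, into the pocket on the tilted board platform and let go of it (set it down, do not drop it). Then push the orange levelling knob down against its spring and only then turn it until the bubble rests between the two black lines of the vial. Finish while still gripping the knob and keeping it pressed down with the bubble centred; do not let go at the end, and leave the other things on the bench where they are.

Things in the scene. Friction and masses are not known exactly. Their poses are not given: they have to be found in the camera images.
- level: blue bar spirit level 130 mm long (its x), 30 wide (y), about 0.22 kg, upright on the bench, green vial on top. Its ends are 28 mm high over 24 mm of length; between them the solid bar is 22 mm high, the vial and bubble reach 27. Origin: centre of its underside. Grip it across its 30 mm width. Both ends are alike: it may go into the pocket either way round
- bubble (a joint): place of the white bubble (12 mm long) along the level's x axis, given as an angle on the vial's 0.5 m arc: rad x 0.5 = m from the middle of the vial, limits +-0.06 rad = +-30 mm, 0 = centred, + towards the level's +x end. It runs to the higher end, and equals the tilt once settled (about 1 s). Two black lines stand 10 mm either side of the middle: the bubble is between them within +-0.008 rad
- pocket (a point): centre of the pocket's floor on top of the grey platform, about 50 mm above the bench. z: the platform's upward normal; y: along the pocket, towards the orange knob; x: across. Inside it is 134 mm long (y), 36 mm wide (x), 5 mm deep, between black rails 6 mm thick; the side rails are missing over the middle 70 mm, giving the fingers room
- platform_hinge (a point): middle of the platform's hinge, 85 mm from the pocket's centre, at the end away from the knob; the hinge runs along the pocket's x. The platform (120 mm wide) tilts about it; at the start the knob's end is 0.019 to 0.046 rad low
- knob: orange round levelling knob with black flutes, 44 mm across, 24 mm tall, axis vertical, 150 mm from the pocket's centre beyond the platform's end. Origin: centre of its underside when up, 75 mm above the bench (it does not sink with it); below is an 18 mm thick stem, and the platform lies about 20 to 30 mm under it. Grip it from above by its round side at any yaw
- knob_top (a point): centre of the knob's top, 99 mm above the bench when up. Turning clockwise seen from above raises the knob's end of the platform by 0.035 rad per rad (bubble: 0.035 rad, 17.5 mm, per rad). Level lies 0.55 to 1.3 rad clockwise of the start, the end stop 0.8 rad beyond. The knob resists with 0.08 N m, stays where it is left, and does not rise or sink as it turns
- adjuster (a joint): how far the knob is pushed down, m: 0 = up, 0.005 = at its lower stop; a spring lifts it back (1.3 N at the top, 9 N at the bottom); it counts as pressed from 0.003. It turns at any height
- flux_jar: small amber jar with black cap, 48 mm across, 50 mm tall; origin under its centre. A bystander
- solder_spool: grey spool of solder standing on its flange, 56 mm across, 42 mm tall; origin under its centre. A bystander
- screwdriver: screwdriver about 160 mm long lying on the mat. A bystander
- wash_bottle: white bottle with blue cap, 50 mm across, 120 mm tall; origin under its centre. A bystander
- terminal_shell: black open plastic shell 110 x 170 x 30 mm with a green circuit board in it; origin under its centre. A bystander
- screw_tray: red divided tray 90 x 120 x 25 mm; origin under its centre. A bystander
- keycap_block: small black block with six white keys, 60 x 40 x 22 mm; origin under its centre. A bystander

How it is judged:
By the outcome, as a careful person would: the job done as asked, in the order asked, and still so for the second after the job is handed in, while the arm keeps its last pose, push and grip.
It also fails if it takes over 51 s, if anything falls off the work surface, if the arm or the gripper's body presses on something with over 40 N, if the wrist force passes 120 N, or if a joint passes its speed limit or range.

## Working session

There is one attempt and no reset: what is moved stays moved. The work goes in short steps, each a Python script; the robot and the scene stay as the last script left them, time stands still between calls to the robot, and variables do not carry over. Pictures are saved under pics/ and viewed, about 8 in all and at most 12, crops included, and the job is handed in when it is done.

```bash
mkdir -p pics; ls
cat > h.py <<'E'
from cell import *
import numpy as np, cv2
from scipy.spatial.transform import Rotation as R
def T_of(f):
    if "cam_to_world" in f: return np.array(f["cam_to_world"])
    s=f["st"]; T=np.eye(4); T[:3,:3]=R.from_rotvec(s["eef_rot"]).as_matrix(); T[:3,3]=s["position"]
    return T@np.array(f["T_tool_cam"])
def shot(n,save=None):
    s=get_state(); f=grab_frame(n); f["st"]=s
    if save: cv2.imwrite("pics/"+save,cv2.cvtColor(f["img"],cv2.COLOR_RGB2BGR))
    return f
def ray(f,px,z):
    T=T_of(f); d=T[:3,:3]@np.array([(px[0]-f["cx"])/f["fx"],(px[1]-f["cy"])/f["fy"],1]); o=T[:3,3]
    return o+d*(z-o[2])/d[2]
def down(yaw): # tool z down, tool x at yaw in world
    c,s=np.cos(yaw),np.sin(yaw)
    return R.from_matrix(np.array([[c,s,0],[s,-c,0],[0,0,-1]])).as_rotvec()
E
python3 - <<'E'
from h import *
s=get_state(); print(s)
for c in("scene","top","wrist"):
    f=shot(c,c+"0.png"); print(c,f["fx"],T_of(f)[:3,3].round(3))
    for n,z in(("level",0.0),("pocket",.05),("knob",.075),("knob_top",.099),("platform_hinge",.045)):
        for d in tip_of(c,n)[:2]: print(n,round(d["score"],2),np.round(d["centre"]),ray(f,d["centre"],z).round(4))
    for d in silhouettes(c,"level")[:1]:
        m=d["mask"]; r=cv2.minAreaRect(np.argwhere(m)[:,::-1].astype(np.float32)); b=cv2.boxPoints(r)
        print("level mask",m.sum(),[ray(f,p,.025)[:2].round(3).tolist() for p in b])
a=cv2.imread("pics/scene0.png");b=cv2.imread("pics/top0.png")
E
```

```text
pics
{'clock': 0.0, 'q': array([ 1.13181569e+00,  3.26935675e-01, -1.93606075e-01,  1.05198037e+00,
        2.66920006e-06,  1.43658388e+00]), 'joint_velocities': array([ 0.00034107, -0.00209866,  0.00175028, -0.0015682 , -0.00304064,
        0.00100569]), 'tau': array([ 4.73290493e-04, -4.43401301e+01,  2.62438148e+01,  1.52739405e-02,
       -4.58899990e-06,  1.65353267e-06]), 'position': array([0.16478356, 0.52412137, 0.23049787]), 'eef_rot': array([ 2.53223871e+00,  1.85800807e+00, -2.38195390e-03]), 'contact_force': array([-0.12958099, -0.08262061,  0.22798522]), 'wrist_torque': array([-0.05173633,  0.0289775 ,  0.01536201]), 'finger_gap': 1.0011798922604906}
scene 381.14451820921784 [ 1.437 -0.174  0.811]
level 0.79 [432. 161.] [ 0.5439  0.2841 -0.    ]
pocket 0.88 [310. 148.] [ 0.4972 -0.1093  0.05  ]
pocket 0.15 [358. 145.] [0.499 0.045 0.05 ]
knob 0.6 [360. 145.] [0.5308 0.0427 0.075 ]
knob_top 0.56 [221. 128.] [ 0.4349 -0.379   0.099 ]
knob_top 0.53 [358. 138.] [0.5276 0.0376 0.099 ]
platform_hinge 0.69 [284. 147.] [ 0.4792 -0.1907  0.045 ]
level mask 457 [[0.495, 0.242], [0.458, 0.292], [0.615, 0.313], [0.646, 0.267]]
top 362.66131220857505 [ 0.281 -0.066  1.039]
level 0.88 [207. 181.] [0.5368 0.2891 0.    ]
pocket 0.61 [339. 201.] [ 0.505  -0.1033  0.05  ]
knob 0.77 [288. 179.] [0.5459 0.0427 0.075 ]
knob 0.22 [287. 179.] [0.5465 0.0458 0.075 ]
knob_top 0.63 [288. 179.] [0.5397 0.0387 0.099 ]
platform_hinge 0.86 [370. 209.] [ 0.4919 -0.193   0.045 ]
level mask 528 [[0.48, 0.291], [0.613, 0.307], [0.614, 0.27], [0.482, 0.256]]
wrist 307.76758513067034 [0.101 0.544 0.374]
```

View pics/top0.png

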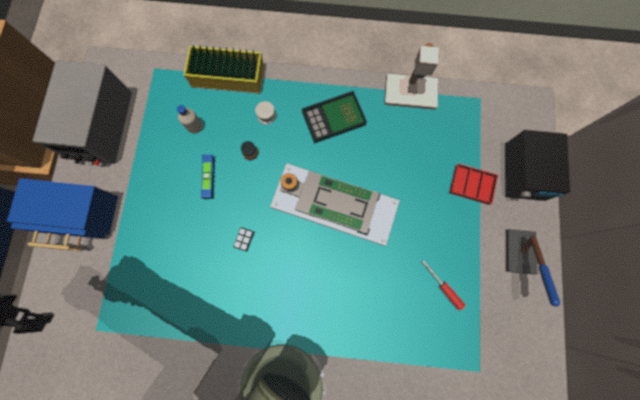

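View pics/scene0.png

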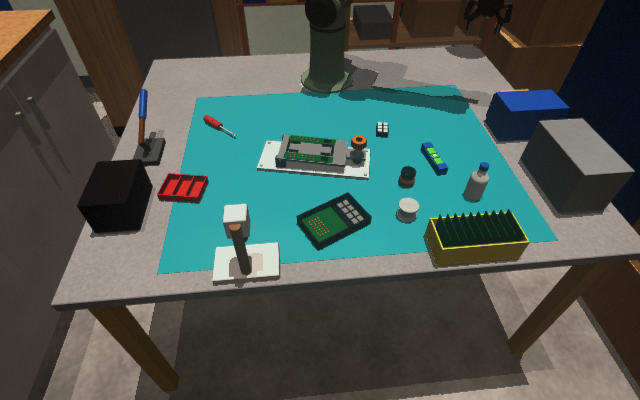

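The top view shows the level at (207,177), with its long axis near world x. The knob is at (289,181) and the platform runs to the right of it, with the pocket at about (340,201). The "scene" picture agrees. Next I'll hover over the level for a close look.

Run:
```python
from h import *
y=np.pi/2+.0
for yy in(y,y-np.pi): print(yy,ik([.535,.285,.2],down(yy)))
for yy in(-.24,-.24+np.pi): print(yy,ik([.502,-.106,.2],down(yy)))
movep([.535,.285,.19],down(y)); f=shot("wrist","w1.png"); print(get_state()["clock"],f["T_tool_cam"])
for d in tip_of("wrist","level")[:2]: print(d["score"],d["centre"],ray(f,d["centre"],0))
for d in silhouettes("wrist","level")[:1]:
    m=d["mask"]; r=cv2.minAreaRect(np.argwhere(m)[:,::-1].astype(np.float32)); print(r);
    print([ray(f,p,.028)[:2].round(4).tolist() for p in cv2.boxPoints(r)])
```

```text
1.5707963267948966 [ 0.36775503  0.45078808 -0.08658142  1.03342682  0.          0.36775503]
-1.5707963267948966 [ 0.36775503  0.45078808 -0.08658142  1.03342682  0.         -2.77383762]
-0.24 [-0.35204555  0.28255966 -0.33819864  0.95003803  0.          1.45875078]
2.901592653589793 [-0.35204555  0.28255966 -0.33819864  0.95003803  0.         -1.68284188]
2.725 [[ 9.99999461e-01  1.01652651e-03  2.10828225e-04 -8.02658973e-04]
 [-1.03623028e-03  9.64968415e-01  2.62364029e-01 -6.69593838e-02]
 [ 6.32574126e-05 -2.62364106e-01  9.64968949e-01 -1.42324812e-01]
 [ 0.00000000e+00  0.00000000e+00  0.00000000e+00  1.00000000e+00]]
0.89 [321.9, 193.3] [0.5480065  0.28581328 0.        ]
((319.05242919921875, 193.3929901123047), (124.10172271728516, 30.39765167236328), 82.40535736083984)
[[0.4822, 0.2603], [0.4783, 0.2894], [0.607, 0.3078], [0.6117, 0.2755]]
```

View pics/w1.png

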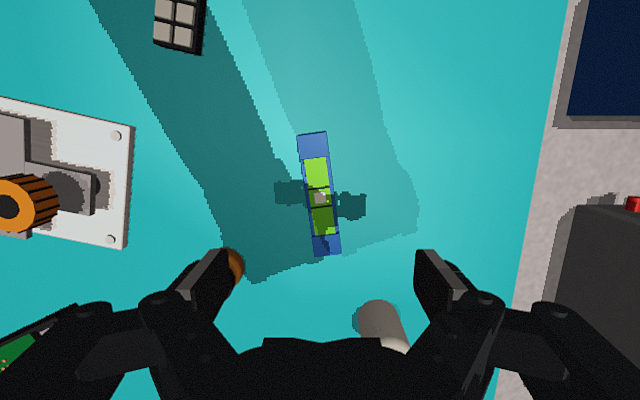

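The wrist view shows the level at (319,193), vial up, about 0.13 rad off world x, with nothing near the fingers. I'll grasp it at about (0.546, 0.2845).

Run:
```python
from h import *
r=down(np.pi/2+.13); p=np.array([.546,.2845,0])
move_l(p+[0,0,.06],.2,rot=r)
print(move_l(p+[0,0,.005],.1,until_force=8),get_state()["position"])
grab(40); s=get_state(); print(s["finger_gap"],s["position"],s["contact_force"])
move_l(p+[0,0,.2],.2); s=get_state(); print(s["finger_gap"],s["contact_force"],s["clock"])
yd=np.array([.035,.146])/np.hypot(.035,.146); psi=np.arctan2(yd[1],yd[0])
P=np.array([.502,-.106]); h=P-.13*yd
movep([*h,.25],down(psi-np.pi/2)); f=shot("wrist","w2.png"); print(get_state()["clock"])
for n,z in(("pocket",.05),("knob_top",.099),("platform_hinge",.05),("knob",.075),("level",.2)):
    for d in tip_of("wrist",n)[:2]: print(n,round(d["score"],2),np.round(d["centre"]),ray(f,d["centre"],z).round(4))
```

```text
False [0.54645078 0.28466636 0.00550776]
0.340603392461368 [0.54647881 0.28456337 0.00555269] [ 0.70135753 -1.27096109  3.6353248 ]
0.3433894272619767 [ 0.8320287  -0.92853777 -2.78234636] 6.0083
7.9583
pocket 0.83 [321.  57.] [ 0.4998 -0.1095  0.05  ]
level 0.57 [321. 250.] [ 0.4668 -0.2519  0.2   ]
```

View pics/w2.png

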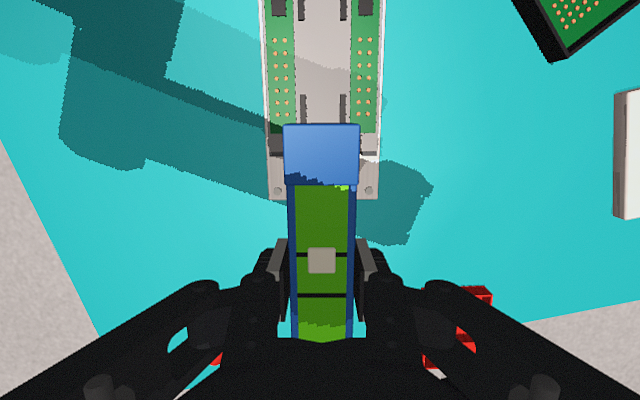

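The level is held squarely, with its far end at row 125. The pocket's rails stand at about columns 302 and 344, and their gap runs from about row 20 to row 95. I'll read the crop more closely.

Run:
```python
import cv2
a=cv2.imread("pics/w2.png")[0:135,255:390]
cv2.imwrite("pics/c2.png",cv2.resize(a,None,fx=4.4,fy=4.4,interpolation=cv2.INTER_CUBIC))
```

```text
(no output)
```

View pics/c2.png

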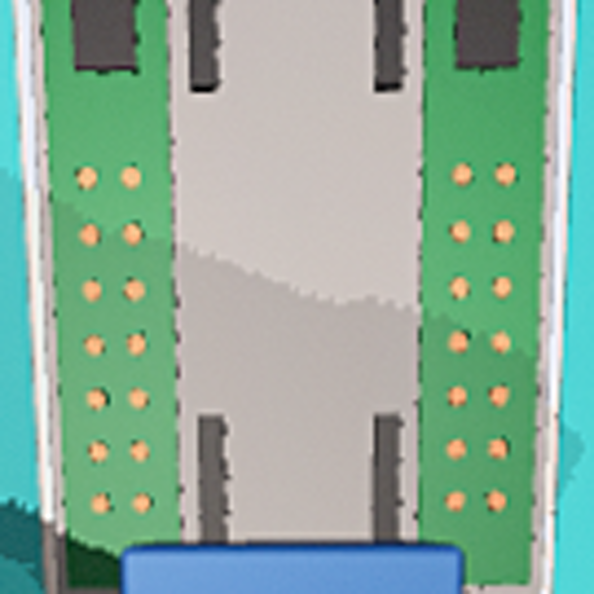

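Run:
```python
from h import *
f=shot("wrist"); s=f["st"]; print(s["position"],s["clock"])
c=lambda u,v:(u/4.4+255,v/4.4)
yd=np.array([.035,.146])/np.hypot(.035,.146); xd=np.array([yd[1],-yd[0]]); P=np.array([.5,-.1075])
def pr(n,px,z):
    w=ray(f,px,z)[:2]; print(n,w.round(4),"x,y rel",((w-P)@xd).round(4),((w-P)@yd).round(4)); return w
a=pr("farL",c(218,91),.049); b=pr("farR",c(376,91),.049)
cc=pr("nearL top",c(223,416),.056); d=pr("nearR top",c(374,416),.056)
pr("gLo",c(176,320),.05); pr("gRo",c(420,320),.05)
mf=(a+b)/2; mn=(cc+d)/2; print("mid",(mf+mn)/2,"len",np.linalg.norm(mf-mn),"dir",np.arctan2(*(mf-mn)[::-1]),np.arctan2(yd[1],yd[0]))
t=np.array(s["position"][:2])
for px in((284,125),(359,125)):
    w=ray(f,px,s["position"][2]+.0225)[:2]-t; print("level end",w@xd,w@yd)
```

```text
[ 0.47192562 -0.23196175  0.24992967] 8.2083
farL [ 0.492  -0.0734] x,y rel -0.0158 0.0313
farR [ 0.5268 -0.0816] x,y rel 0.02 0.0314
nearL top [ 0.4763 -0.1417] x,y rel -0.0151 -0.0388
nearR top [ 0.5108 -0.1499] x,y rel 0.0204 -0.0387
gLo [ 0.4706 -0.118 ] x,y rel -0.0262 -0.017
gRo [ 0.5264 -0.1312] x,y rel 0.0312 -0.0169
mid [ 0.50147015 -0.11165503] len 0.07012262258019474 dir 1.3433093721963294 1.3355104134257503
level end -0.014458698971594484 0.0630011649391141
level end 0.013880616754711611 0.06305887886215404
```

The measurements fit the given sizes: the rails are 35–36 mm apart and the gap is 70 mm. The level sits about 2 mm towards the hinge in the grip, with its far end about 0.0145 rad up. I'll move over the pocket and set it down slowly, tilted to match the platform.

Run:
```python
from h import *
psi=1.339; yd=np.array([np.cos(psi),np.sin(psi)]); xd=np.array([yd[1],-yd[0],0])
P=np.array([.5015,-.1117])+.002*yd
r=(R.from_rotvec(-.045*xd)*R.from_rotvec(down(psi-np.pi/2))).as_rotvec()
movep([*P,.12],r); move_l([*P,.085],.1)
print(get_state()["position"],P)
hit=move_l([*P,.050],.025,until_force=4); s=get_state()
print(hit,s["position"],s["contact_force"],s["wrist_torque"],s["clock"])
f=shot("wrist","w3.png")
```

```text
[ 0.5023779  -0.11069157  0.08562985] [ 0.50195945 -0.10975349]
True [ 0.50173913 -0.10997683  0.05334064] [ 0.67265654 -0.73949301  3.40912796] [ 0.12688907 -0.01597926  0.07219248] 10.6583
```

View pics/w3.png

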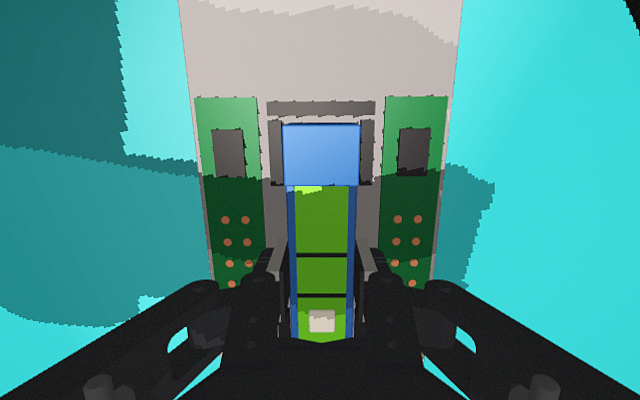

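It is in the pocket: TCP z 0.0533 minus 0.0055 gives a floor at about 0.048. The end rail shows beyond the level's end at rows 100–125. I'll release and look from above.

Run:
```python
from h import *
psi=1.339; yd=np.array([np.cos(psi),np.sin(psi)])
let_go(); s=get_state(); print(s["position"],s["contact_force"],s["finger_gap"])
p=np.array(s["position"]); move_l(p+[0,0,.06],.15)
K=np.array([.5015,-.1117])+.15*yd; print("K guess",K)
h=np.array([.5015,-.1117])-.01*yd
movep([*h,.23],down(psi-np.pi/2)); f=shot("wrist","w4.png"); print(get_state()["clock"])
for n,z in(("pocket",.05),("knob_top",.099),("knob",.075),("level",.05),("bubble",.075)):
    for d in tip_of("wrist",n)[:2]: print(n,round(d["score"],2),np.round(d["centre"]),ray(f,d["centre"],z).round(4))
for d in silhouettes("wrist","bubble")[:1]: print(np.round(d["centre"]),d["score"])
```

```text
[ 0.50069479 -0.10950169  0.05255796] [ 4.85897649e-01  7.24203045e-02 -4.33874383e-04] 0.999297534499924
K guess [0.53595893 0.0342883 ]
12.4417
knob 0.56 [322.   2.] [0.536  0.0343 0.075 ]
level 0.68 [322. 174.] [ 0.5012 -0.1136  0.05  ]
level 0.47 [320.   3.] [0.5355 0.042  0.05  ]Traceback (most recent call last):
  File "<stdin>", line 9, in <module>
ValueError: it knows: flux_jar, keycap_block, knob, knob_top, level, platform_hinge, pocket, screw_tray, screwdriver, solder_spool, terminal_shell, wash_bottle
```

View pics/w4.png

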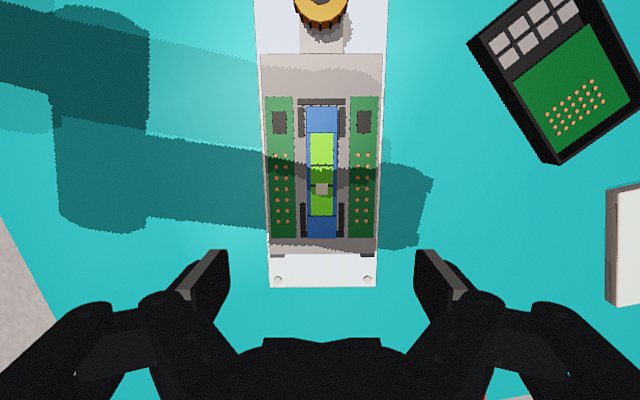

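The level is seated in the pocket: its ends are at rows 107 and 238, between the rails. The bubble at row 189 is about 17 mm off towards the hinge, so roughly 0.97 rad clockwise is needed. Two knob estimates agree at (0.536, 0.034). I'll grip it and press, with a starting yaw chosen so the wrist camera can see the bubble at the end.

Run:
```python
from h import *
K=[.536,.0343]; y=2.97
print(ik([*K,.07],down(y)), ik([*K,.07],down(y-1)))
movep([*K,.16],down(y)); f=shot("wrist","w5.png")
for n,z in(("knob_top",.099),("knob",.075)):
    for d in tip_of("wrist",n)[:1]: print(n,round(d["score"],2),np.round(d["centre"]),ray(f,d["centre"],z).round(4))
print(move_l([*K,.069],.1,until_force=6)); print(get_state()["position"])
grab(60); s=get_state(); print(s["finger_gap"],s["position"],s["contact_force"],s["wrist_torque"])
print(move_l([*K,.062],.02,until_force=14)); s=get_state(); print(s["position"],s["contact_force"],s["clock"])
```

```text
[-0.07356028  0.46698496 -0.43856061  0.66525075  0.         -1.47276395] [-0.07356028  0.46698496 -0.43856061  0.66525075  0.         -0.47276395]
knob_top 0.58 [325. 223.] [0.5337 0.0382 0.099 ]
knob 0.84 [327. 210.] [0.5314 0.0365 0.075 ]
False
[0.5365578  0.03427449 0.06955128]
0.4982466343358053 [0.53532813 0.03446679 0.06909881] [-4.1393008   0.39792247  2.6722301 ] [0.11438262 0.50702035 0.09410925]
True
[0.53529642 0.03446258 0.0652194 ] [-2.79375535 -0.35263986  9.00725475] 17.0833
```

Grip holds, down 3.9 mm at about 6–9 N. I'll press slightly further, check, then turn the first part.

Run:
```python
from h import *
K=np.array([.5354,.0345]); y=2.97
move_l([*K,.0637],.02); s=get_state(); print(s["position"],s["contact_force"],s["finger_gap"])
q=s["q"]
for k in (.3,.6,.85):
    set_joints(ik([*K,.0637],down(y-k)))
    s=get_state(); print(k,s["position"],s["contact_force"].round(1),s["wrist_torque"].round(2),s["q"][5],s["finger_gap"],s["clock"])
sleep(1); f=shot("wrist","w6.png"); shot("top","t6.png")
```

```text
[0.53534931 0.03447539 0.06503874] [-7.28870939 -0.31926131 15.65472591] 0.5008665343133883
0.3 [0.53478235 0.03465455 0.0650344 ] [-8.7 -0.1 17.1] [ 0.24  1.56 -0.  ] -1.1722128581963875 0.4969654083041781 17.725
0.6 [0.53425128 0.03496328 0.0649781 ] [-10.6   1.4  18.9] [ 0.33  1.88 -0.09] -0.8722325608710081 0.4965293130364015 18.1167
0.85 [0.53396345 0.03536352 0.06498258] [-10.8   2.3  20.4] [ 0.5   1.96 -0.09] -0.6221793546135992 0.5000225252080682 18.4667
```

View pics/w6.png

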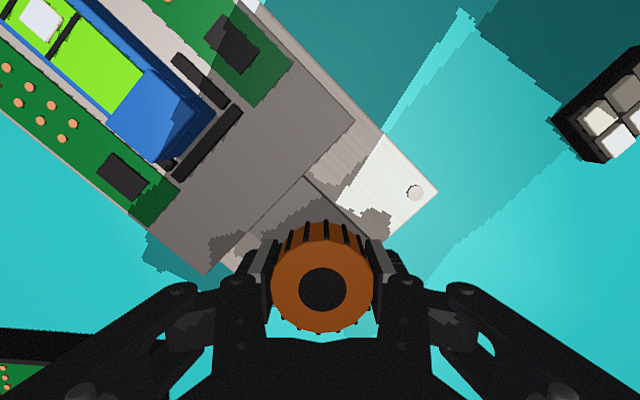

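The bubble is at about (41,20), near the line at (64,35). A second line seems to be just at the image's corner, so I'll crop it.

Run:
```python
import cv2
a=cv2.imread("pics/w6.png")[0:100,0:130]
cv2.imwrite("pics/c6.png",cv2.resize(a,None,fx=6,fy=6,interpolation=cv2.INTER_CUBIC))
```

```text
(no output)
```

View pics/c6.png

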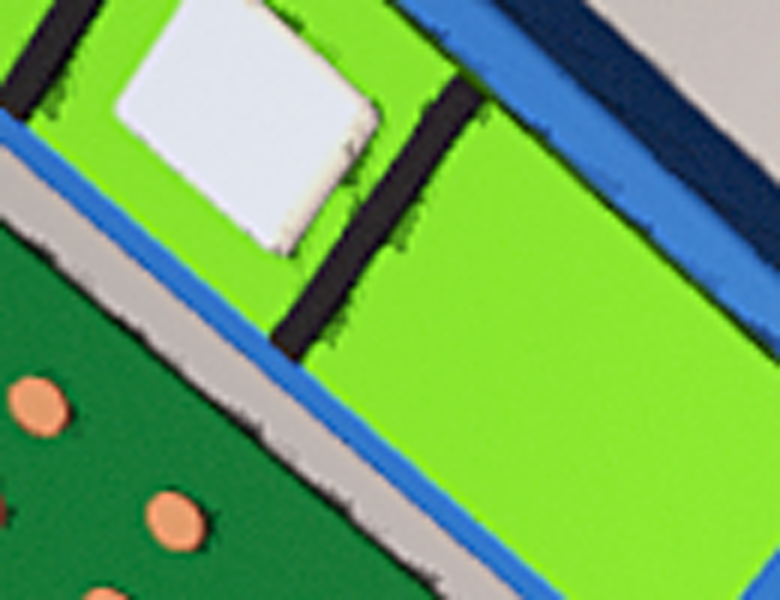

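The bubble sits between both lines, roughly midway; allowing for parallax it is up to about 1.5 mm towards the knob. I'll check that it has settled and that the push and grip hold, then hand in.

Run:
```python
from h import *
def cen(im):
    c=im[:50,:80].astype(int); m=(c.min(2)>190); return np.argwhere(m).mean(0)[::-1],m.sum()
print(cen(cv2.imread("pics/w6.png")))
sleep(.8); f=shot("wrist","w7.png"); c,n=cen(f["img"]); s=get_state()
print(c,n,s["position"],s["contact_force"],s["finger_gap"],s["clock"])
L=[ray(f,p,.0755)[:2] for p in((41/6,50/6),(62.5,35.5))]  # mid of far / near line
b=ray(f,c,.0765)[:2]; u=(L[1]-L[0]); 
w=ray(f,(380/6,213/6),.0755)[:2]; psi=1.339; yd=np.array([np.cos(psi),np.sin(psi)])
print("bubble past near line, mm",1e3*(b-w)@yd)
if np.abs(c-cen(cv2.imread("pics/w6.png"))[0]).max()<1.0 and -14<1e3*(b-w)@yd<-6.5 and s["contact_force"][2]>9: sign_off(); print("done")
```

```text
(array([40.10873786, 18.49029126]), np.int64(1030))
[40.14313535 18.43622201] 1027 [0.5339435  0.03533882 0.0649675 ] [-11.45951198   2.96575609  19.51624347] 0.4969725243065419 20.4167
bubble past near line, mm -8.715501411509223
the job is handed in; nothing more can be done
done
```

The job is done and handed in at about 20.4 s on the robot clock, well under the 51 s limit. The hand-in gives no verdict.

- **Level:** it is set down in the pocket with the vial up. Contact came with its underside at about 48 mm, and after release the picture showed it seated between the rails.
- **Knob:** I gripped it at 60 N and pressed it down to its lower stop, about 4–5 mm. Only then did I turn it, 0.85 rad clockwise, and I still hold it pressed with about 20 N downward.
- **Bubble:** it rests between the two black lines, about 8.7 mm from the knob-side line, where dead centre is 10 mm. That is about 1.3 mm (0.003 rad) off against ±0.008 rad. It moved less than 0.1 pixel over the last 0.8 s, so it had settled.

**Checks that disagreed or were left out:**
- **Turn:** the first bubble reading predicted 0.97 rad, but 0.85 rad was enough.
- **Knob position:** the later network readings were about 3–5 mm off the position I used. The grip closed on the knob, with about 11 N of sideways force left at the end.
- **First press:** it stopped at about 4 mm when the force limit triggered, so I pressed further before turning.
- **Bystanders:** I saw no contact with them, but did not check their positions again at the end.

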